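# Release a heat sink from its toggle clamp and set it under the drill

## Task

Throw the toggle clamp's handle right back so that its arm swings up past centre and stays open, then lift the long finned heat sink out of the fixture. Lay it flat on the base of the drill press in front of the bit and slide it in, long side against the fence and bare end first, until the scribed cross sits right under the drill tip; let go there. Do not knock the drill bit, and leave the clamp open and everything else on the bench where it is.

Things in the scene. Friction and masses are not known exactly. Their poses are not given: they have to be found in the camera images.
- heatsink: the work: aluminium heat sink 160 long (own x) x 50 wide (y) x 36 high, 0.20 to 0.36 kg; origin centre of underside. Base slab 8 thick; fins (x -50 to +38, full width, up to z 36) give a 50 wide grip; gripped near x = -20 the hand clears the drill head. Bare lands: x -80 to -50, under the clamp pad; x 38 to 80, with the cross. Starts in the nest, its +x along fixture -y
- mark (a point): centre of the dark scribed cross (lines 22 long) on the upper face of the longer bare land: heat sink x 64, y 0, z 8
- fixture: fixed tooling plate 100 (own x) x 270 (y) x 12 thick, any yaw; origin centre of underside. Nest centred at y -40: strips 6 high stand 2 off the work's long sides (|x| 27 to 37) and an end stop 2 off its cross end, so the work leaves only upwards. Toggle clamp bolted at y +80, its arm reaching over to a rubber-tipped spindle that presses the work's end land at y +25
- handle_top (a point): centre of the top of the clamp's upright black grip (22 wide along fixture x, 16 thick along y, 76 tall below this point). Clamped: fixture x 0, y 80, z 166. Opens by pushing or pulling the grip towards fixture +y, away from the work, until it lies back 1.3 rad on its stop with this point at y 199, z 75. The lock gives at 10 to 15 N on the grip; then 1 to 2 N moves it
- handle_centre (a point): the point (fixture x 0, y 80, z 42) about which, very nearly, the whole grip swings as it opens, in the fixture's y-z plane; fixed to the fixture
- clamp_arm (a joint): angle of the clamp's hold-down arm, driven by the handle through a knee linkage: about 0 (up to 0.03) clamped, grows as the arm swings up; 1.68 at the open stop, just past upright, where it stays. Let go below about 0.7 it may drop shut again, above about 1.0 it falls open
- bar_end (a point): tip of the clamp's hold-down arm, 66 from its pin; clamped: fixture x 0, y 14, z 48; fully open: y 87, z 114, the spindle then pointing towards the nest (to y 58 at z 106)
- press: fixed small bench drill press; own x = feed direction, into the throat; origin on the bench below its base. Flat grey base x -100 to 165, y -65 to 65, upper face z 18. Bit axis x 50, y 0. Chuck 26 dia from z 94, quill 42 dia from z 155, belt cover 62 wide on top to z 282 (front face x 26), column 30 dia at x 138, feed spokes on the -y side behind x 45 above z 135
- fence_face (a point): middle of the fence's work face, at its foot: press x -5, y 25, z 18. The fence is a steel bar along press x (-90 to 80), 12 wide, 8 high above the base, face looking to -y; work 50 wide lying against it is centred under the bit
- drill_bit: fixed thin drill bit, 6 dia, in the chuck; own origin is its tip; brittle
- bit_tip (a point): tip of the drill bit: press x 50, y 0, z 40: 22 above the press base, 14 above the land of the heat sink lying there, but below the top of its fins and too low to set the work down under it: slide it in from the front
- oil_bottle: bystander: plain white plastic oil bottle, 42 dia x 140 high, standing; origin centre of its underside
- centre_punch: bystander: steel centre punch lying on the bench, 110 long, 11 dia, lying along its own x; origin mid-length on the underside
- spray_can: bystander: short plain white can, 52 dia x 110 high, standing; origin centre of its underside
- mallet: bystander: hammer lying on the bench, 200 long along its own x, head at +x; origin on the underside
- screwdriver: bystander: screwdriver with black handle lying on the bench, 170 long along its own x; origin on the underside
- spare_sink: bystander: short aluminium heat sink, 80 x 50 x 36, finned over its whole length and without a cross: not the one wanted; origin centre of its underside
- parts_bin: bystander: small open clear plastic bin, 130 x 90 x 55; origin centre of its underside
- chuck_key: bystander: T-shaped steel chuck key, 50 x 44 x 8, lying on the press base beside the column; origin at the cross bar, underside
There are look-alikes about, which are no part of the job. Leave any green look-alike of the heatsink alone.

How it is judged:
By the outcome, as a careful person would: the job done as asked, in the order asked, and still so for the second after the job is handed in, with the robot touching nothing.
It also fails if it takes over 67 s, if anything falls off the work surface, if the arm or the gripper's body presses on something with over 40 N, if the wrist force passes 120 N, or if a joint passes its speed limit or range.

## Robot

A 6-joint arm with a two-finger parallel gripper is mounted at the origin on the work surface. World frame = base frame: x ahead of the robot, y to its left, z up, the work surface at z = 0. Lengths are in m, angles in rad, forces in N, time in s.
With the tool pointing down it reaches from about 0.275 to 0.85 m from the base axis. Payload 5.2 kg.
Tool frame: the origin (TCP) lies on the centre line of the jaws, within the pads' length; the fingertips stand 19 mm ahead of it and the grasp point (between the pads) is the TCP; z points along the fingers, y is the line along which they close (so a half turn about z gives the same grasp; the last joint's range is limited). The gripper opens to 85 mm and grips with 20 to 120 N. Pads are 22 mm wide; open, the fingers measure 114 mm over their backs; the gripper's body (76 mm by 85 mm) begins 54 mm behind the grasp point. The pads swing forward as they close: fully open they stand 13 mm farther back than shut.
Start: joints at [-1.54, 0.259, 1.535, -0, 1.348, -0.203], TCP at [0.127, -0.535, 0.25] pointing down, gripper open.
Joint ranges: [-3.14, 3.14], [-0.91, 2.08], [0.19, 2.58], [-1.22, 4.36], [0.22, 2.71], [-3.12, 3.12]. Speed limits (rad/s): [2.57, 2.57, 3.14, 3.14, 3.14, 3.14].

## Interface

Orientations are given as a 3x3 rotation matrix whose columns are the frame's x, y, z axes.
In Python, from cell import get_obs, grab_frame, get_calibration, close_job gives the robot as it stands.
- The arm moves only by the tool arm_command, never from a script. Its argument "targets" is a list of rows, each an object of numbers: "tx", "ty", "tz": the shift along the tool's x, y, z as a fraction of full scale; "wx", "wy", "wz": the turn, a rotation vector about the tool's x, y, z as a fraction of full scale; "claw": the closure, from -1 (fully open) to 1 (shut), so that 0 is half open. In form: [{"tx": .., "ty": .., "tz": .., "wx": .., "wy": .., "wz": .., "claw": ..}, ...]. A call has exactly 5 rows; each row is the pose to reach, as a shift and turn from the pose commanded when the call began, along the tool's axes at that moment; what a row does not reach only later rows make up. Full scale, the value 1, is 0.4 m for a shift and 30 degrees for a turn. A row lasts 1/10 s, in which the tool goes at most 50 mm and 8.59 degrees, less where a joint would pass 70% of its speed; a pose out of reach is approached as far as the arm can. A call with a number of a shift or a turn outside -1 to 1 is refused whole. A call with a gripper value outside its range is refused whole. The fingers move at their own pace and stop on an object; "squeeze" is the grip in N (left out, the last holds). Time passes only in rows, so rows that repeat a pose let the fingers close, or fill a call up. It gives the time, the measured TCP pose, the force, the opening and the grip force at its end, in the units of the state.
- get_obs(): the state, without advancing time (a new reading comes with each control period).
- grab_frame(name): name is "scene" or "top"; returns the picture (420x560x3 uint8, red, green, blue); there is no depth.
- get_calibration(name): a dict with "fovy" (degrees; the focal length in pixels is half the picture's height over the tangent of half this angle, whatever the lens; pixels are square), "cx", "cy" (the principal point, pixels), "position" and "orientation" of the camera in the world. Camera axes: x right, y up, looking along -z (the intrinsics and any distortion apply to the point x, -y, -z); pixel columns grow to the right and rows downward; lengths in m; the calibration is good to about 2 mm. A picture is of the moment at which its call begins. get_calibration takes no time and is no camera call.
- close_job(): hands the job in; it is judged then, once.
The state is a dict: "t": time; "joint_pos": joint angles; "dq": joint speeds; "joint_efforts": joint torques, N m; "eef_pos": TCP position; "eef_rot": TCP orientation; "contact_force": force on the tool from outside, world axes, zero at the start; "torque": the same for the moment, N m; "opening": finger opening in m; "finger_force": force on a finger pad.
Only numpy, scipy, OpenCV 4.12 (cv2) and the standard library are available. Lean on these libraries where they do the work, as an engineer would, in place of code of your own. Each camera call takes 0.05 s, during which the arm holds its last target. There are 200 camera calls.

## Working session

There is one attempt and no reset: what is moved stays moved. The work goes in short steps, Python scripts to look and compute and a tool call to move; the robot and the scene stay as the last step left them, time stands still between calls to the robot, and variables do not carry over. Pictures are saved under pics/ and viewed, at most 10 in all, crops included, and the job is handed in when it is done.

Besides the shell and the picture viewer there is one more tool, called by a JSON object that holds its "api" and its "payload". arm_command: Moves the arm, as the interface text tells. Its arguments: {"type":"object","properties":{"targets":{"type":"array"},"squeeze":{"type":"number"}},"required":["targets"]}

```bash
mkdir -p pics; ls; python3 - <<'E'
from cell import *
import cv2
for n in("scene","top"):
    c=get_calibration(n);print(n,c)
    cv2.imwrite(f"pics/{n}0.png",grab_frame(n)[:,:,::-1])
print(get_obs())
E
```

```text
pics
scene {'fovy': 51.63964339240145, 'cx': 281.8304029834844, 'cy': 212.99064541991726, 'position': array([ 1.3321662 , -0.39721273,  0.91008649]), 'orientation': array([[ 0.39415945, -0.58248432,  0.71087998],
       [ 0.91877113,  0.23096187, -0.32018155],
       [ 0.02231457,  0.77933859,  0.62620558]])}
top {'fovy': 55.13694403836433, 'cx': 278.142522734435, 'cy': 205.55785067810268, 'position': array([0.31512413, 0.01887735, 1.43671651]), 'orientation': array([[ 0.02768271,  0.99354373, -0.11002052],
       [-0.99927874,  0.03036726,  0.02279995],
       [ 0.02599377,  0.10931   ,  0.99366778]])}
{'t': 0.1, 'joint_pos': array([-1.53978250e+00,  2.59288659e-01,  1.53596625e+00,  1.38517307e-05,
        1.34802282e+00, -2.02808195e-01]), 'dq': array([ 0.00014128, -0.00178709, -0.00286036,  0.00081415,  0.00117753,
       -0.00063394]), 'joint_efforts': array([ 2.62384958e-03, -4.46972215e+01, -2.91247755e+01, -2.37100603e-04,
        6.29644506e-03,  2.07993089e-07]), 'eef_pos': array([ 0.12744234, -0.53457381,  0.2495508 ]), 'eef_rot': array([[ 9.72788669e-01,  2.31694204e-01, -3.87492106e-05],
       [ 2.31693939e-01, -9.72787274e-01,  1.68468031e-03],
       [ 3.52635925e-04, -1.64781588e-03, -9.99998580e-01]]), 'contact_force': array([ 0.18720494,  0.24892907, -0.15197089]), 'torque': array([ 0.000889  ,  0.02323505, -0.05953238]), 'finger_force': 0.0, 'opening': 0.08541058913612694}
```

View pics/scene0.png

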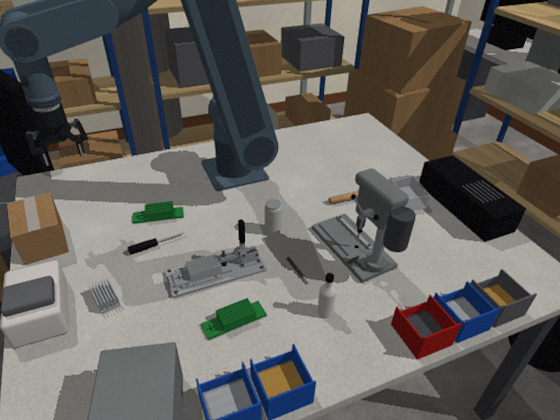

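View pics/top0.png

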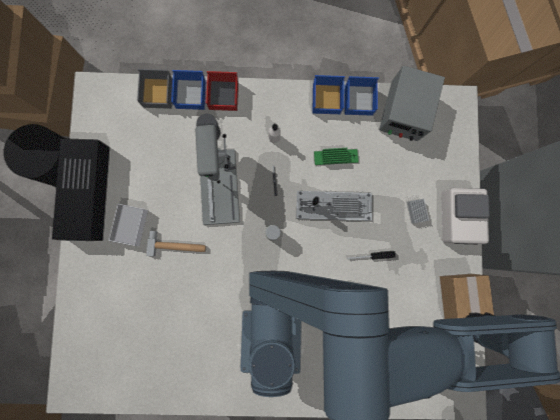

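The scene view shows the fixture near (215,268) with the black grip at (241,232), and the press near (365,240). The top view shows the fixture at (336,206), the press base at (220,190), and the green decoys elsewhere. I'll enlarge both.

```bash
cat > h.py <<'E'
import numpy as np,cv2
from cell import *
class Cam:
    def __init__(s,n):
        c=get_calibration(n);s.R=c["orientation"];s.p=c["position"];s.cx,s.cy=c["cx"],c["cy"];s.f=210/np.tan(np.radians(c["fovy"]/2))
    def ray(s,u,v):
        d=s.R@np.array([(u-s.cx)/s.f,-(v-s.cy)/s.f,-1.]);return d/np.linalg.norm(d)
    def plane(s,u,v,z):
        d=s.ray(u,v);return s.p+d*(z-s.p[2])/d[2]
    def proj(s,P):
        q=s.R.T@(np.asarray(P,float)-s.p);return np.array([s.cx+s.f*q[0]/-q[2],s.cy-s.f*q[1]/-q[2]])
S,T=Cam("scene"),Cam("top")
def tri(a,b):
    d,e=S.ray(*a),T.ray(*b);A=np.stack([d,-e],1);k=np.linalg.lstsq(A,T.p-S.p,rcond=None)[0]
    P,Q=S.p+k[0]*d,T.p+k[1]*e;return (P+Q)/2,np.linalg.norm(P-Q)
def crop(img,x0,y0,w,h,k):
    return cv2.resize(img[y0:y0+h,x0:x0+w],None,fx=k,fy=k,interpolation=cv2.INTER_CUBIC)
E
python3 - <<'E'
from h import *
s=cv2.imread("pics/scene0.png");t=cv2.imread("pics/top0.png")
a=crop(t,190,105,200,135,4);cv2.imwrite("pics/ct.png",a)
b=crop(s,155,205,133,100,6);cv2.imwrite("pics/cs1.png",b)
E
```

```text
(no output)
```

View pics/ct.png

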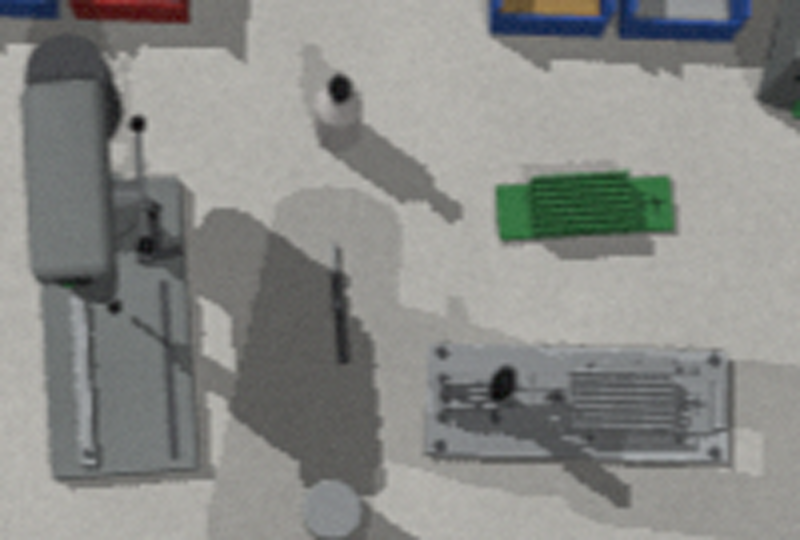

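View pics/cs1.png

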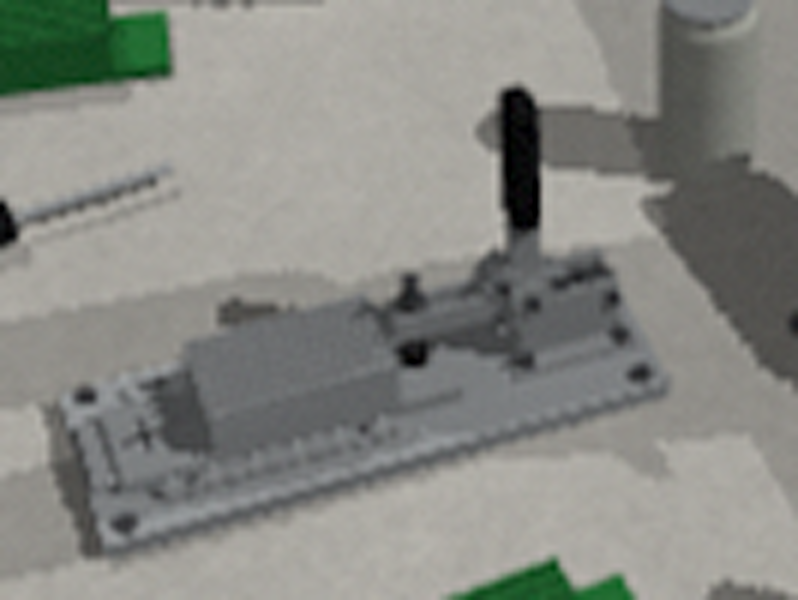

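```bash
python3 - <<'E'
from h import *
np.set_printoptions(precision=4,suppress=True)
c=lambda x,y:(190+(x+.5)/4-.5,105+(y+.5)/4-.5)
d=lambda x,y:(155+(x+.5)/6-.5,205+(y+.5)/6-.5)
print("fixture corners top z12")
P=[T.plane(*c(*q),.012)for q in((430,345),(729,347),(731,459),(428,453))];print(np.array(P),np.mean(P,0))
print("scene");Q=[S.plane(*d(*q),.012)for q in((604,256),(64,400),(104,545),(665,380))];print(np.array(Q),np.mean(Q,0))
print("cross top/scene z20",T.plane(*c(691,402),.02),S.plane(*d(143,435),.02))
print("handletop",tri(d(519,90),c(503,370)))
print("press base corners z18",[T.plane(*c(*q),.018)for q in((56,476),(198,467),(186,180))])
print("fence foot",[T.plane(*c(*q),.018)for q in((98,460),(92,305))])
s=cv2.imread("pics/scene0.png")
cv2.imwrite("pics/cs2.png",crop(s,305,160,133,125,6)[:,:])
cv2.imwrite("pics/cs2.png",crop(s,305,165,133,115,5))
E
```

```text
fixture corners top z12
[[ 0.5279 -0.0804  0.012 ]
 [ 0.5345 -0.3498  0.012 ]
 [ 0.4335 -0.3518  0.012 ]
 [ 0.4308 -0.0808  0.012 ]] [ 0.4817 -0.2157  0.012 ]
scene
[[ 0.4341 -0.077   0.012 ]
 [ 0.4319 -0.3455  0.012 ]
 [ 0.526  -0.347   0.012 ]
 [ 0.5252 -0.0801  0.012 ]] [ 0.4793 -0.2124  0.012 ]
cross top/scene z20 [ 0.4827 -0.3138  0.02  ] [ 0.4753 -0.3171  0.02  ]
handletop (array([ 0.4844, -0.13  ,  0.1748]), np.float64(0.005509786382556797))
press base corners z18 [array([0.4003, 0.2465, 0.018 ]), array([0.4119, 0.1223, 0.018 ]), array([0.6698, 0.1429, 0.018 ])]
fence foot [array([0.4155, 0.2103, 0.018 ]), array([0.5534, 0.2219, 0.018 ])]
```

View pics/cs2.png

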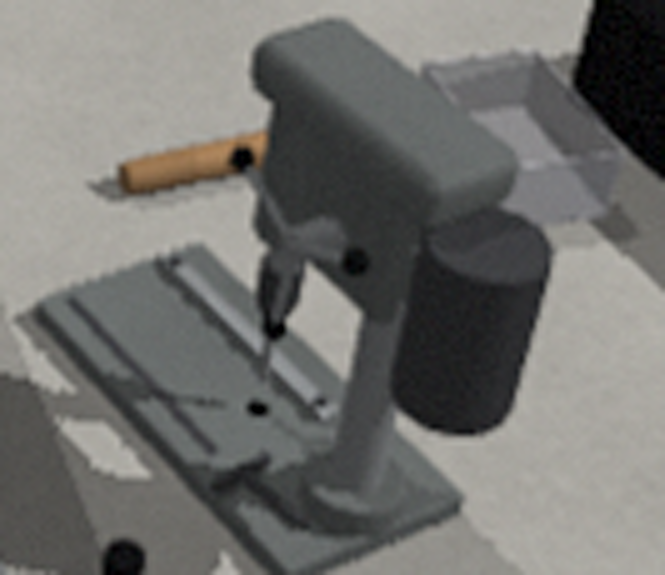

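```bash
python3 - <<'E'
from h import *
np.set_printoptions(precision=4,suppress=True)
c=lambda x,y:(190+(x+.5)/4-.5,105+(y+.5)/4-.5)
e=lambda x,y:(305+(x+.5)/5-.5,165+(y+.5)/5-.5)
top=[((56,476),(-100,65)),((198,467),(-100,-65)),((186,180),(165,-65))]
sc=[((38,305),(-100,-65)),((200,245),(-100,65)),((287,568),(165,-65)),((462,497),(165,65))]
def fit(L,f,C):
    W=np.array([C.plane(*f(*a),.018)[:2] for a,_ in L]);M=np.array([b for _,b in L])/1e3
    w0,m0=W.mean(0),M.mean(0);w=(W-w0)@[1,1j];m=(M-m0)@[1,1j]
    th=np.angle((np.conj(m)*w).sum());r=np.array([[np.cos(th),-np.sin(th)],[np.sin(th),np.cos(th)]])
    o=w0-r@m0;print("th",th,"o",o,"res mm",(W-(M@r.T+o))*1e3);return o,r
for o,r in(fit(top,c,T),fit(sc,e,S)):print("bit",o+r@[.05,0],"fence",o+r@[-.005,.025])
print("hole",S.plane(*e(258,408),.018),"tip@z40",S.plane(*e(264,383),.04))
E
```

```text
th 0.08586222980462176 o [0.5038 0.1932] res mm [[ 1.7568 -2.8806]
 [ 2.2013  2.4812]
 [-3.958   0.3995]]
th 0.103997309182096 o [0.5023 0.1969] res mm [[ 4.2257  1.5613]
 [ 2.5996 -1.2009]
 [-5.3961  2.7782]
 [-1.4292 -3.1386]]
bit [0.5536 0.1974] fence [0.4967 0.2176]
bit [0.552  0.2021] fence [0.4947 0.2212]
hole [0.549  0.2044 0.018 ] tip@z40 [0.5507 0.2042 0.04  ]
```

The cs2 crop shows the press. The bit tip is at about crop (264,383), the base hole at (258,408), and the fence runs along the far (+y) side. The fixture centre is about (0.4805,-0.2135) with yaw near 0. The bit is about (0.552,0.202) with press yaw about 0.09. I'll go to the handle now.

```bash
cat >> h.py <<'E'
from scipy.spatial.transform import Rotation as Rn
np.set_printoptions(precision=4,suppress=True)
def down(a): # tool z down, tool y axis at world heading a
    y=np.array([np.cos(a),np.sin(a),0]);z=np.array([0,0,-1.]);return np.stack([np.cross(y,z),y,z],1)
def mv(p,R=None,base=None):
    o=get_obs();p0,R0=(o["eef_pos"],o["eef_rot"]) if base is None else base
    t=R0.T@(np.array(p)-p0)/.4; w=np.zeros(3) if R is None else Rn.from_matrix(R0.T@R).as_rotvec()/np.radians(30)
    print("t",t,"w",w)
E
python3 - <<'E'
from h import *
o=get_obs();p0,R0=o["eef_pos"],o["eef_rot"]
a0=np.arctan2(R0[1,1],R0[0,1])
b=(p0,R0)
for k,p in((1/3,[.2,-.36,.26]),(2/3,[.34,-.25,.26]),(1,[.48,-.18,.26])):
    R=down(a0*(1-k)); mv(p,R,b); b=(np.array(p),R)
E
```

```text
t [ 0.2776 -0.3826 -0.0254] w [-0.0029 -0.0014 -0.8511]
t [0.4451 0.006  0.    ] w [ 0.      0.     -0.8511]
t [0.3088 0.2404 0.    ] w [ 0.      0.     -0.8511]
```

{"api": "arm_command", "payload": {"targets": [{"tx":0.278,"ty":-0.383,"tz":-0.025,"wx":0,"wy":0,"wz":-0.85,"claw":1},{"tx":0.278,"ty":-0.383,"tz":-0.025,"wx":0,"wy":0,"wz":-0.85,"claw":1},{"tx":0.278,"ty":-0.383,"tz":-0.025,"wx":0,"wy":0,"wz":-0.85,"claw":1},{"tx":0.278,"ty":-0.383,"tz":-0.025,"wx":0,"wy":0,"wz":-0.85,"claw":1},{"tx":0.278,"ty":-0.383,"tz":-0.025,"wx":0,"wy":0,"wz":-0.85,"claw":1}], "squeeze": 40}}

```text
t: 0.6
eef_pos: [0.2014, -0.3557, 0.2603]
eef_rot: [[0.776, 0.63, 0.001], [0.63, -0.776, 0.002], [0.002, -0.001, -1.0]]
contact_force: [-0.3, -0.6, 0.1]
opening: 0.0121
finger_force: 0.0
```

{"api": "arm_command", "payload": {"targets": [{"tx":0.445,"ty":0.006,"tz":0,"wx":0,"wy":0,"wz":-0.85,"claw":1},{"tx":0.445,"ty":0.006,"tz":0,"wx":0,"wy":0,"wz":-0.85,"claw":1},{"tx":0.445,"ty":0.006,"tz":0,"wx":0,"wy":0,"wz":-0.85,"claw":1},{"tx":0.445,"ty":0.006,"tz":0,"wx":0,"wy":0,"wz":-0.85,"claw":1},{"tx":0.445,"ty":0.006,"tz":0,"wx":0,"wy":0,"wz":-0.85,"claw":1}]}}

```text
t: 1.1
eef_pos: [0.3422, -0.2486, 0.2601]
eef_rot: [[0.428, 0.904, 0.001], [0.904, -0.428, 0.001], [0.001, 0.0, -1.0]]
contact_force: [0.2, 0.8, -0.3]
opening: 0.0
finger_force: 0.0
```

{"api": "arm_command", "payload": {"targets": [{"tx":0.309,"ty":0.24,"tz":0,"wx":0,"wy":0,"wz":-0.85,"claw":1},{"tx":0.309,"ty":0.24,"tz":0,"wx":0,"wy":0,"wz":-0.85,"claw":1},{"tx":0.309,"ty":0.24,"tz":0,"wx":0,"wy":0,"wz":-0.85,"claw":1},{"tx":0.309,"ty":0.24,"tz":0,"wx":0,"wy":0,"wz":-0.85,"claw":1},{"tx":0.309,"ty":0.24,"tz":0,"wx":0,"wy":0,"wz":-0.85,"claw":1}]}}

```text
t: 1.6
eef_pos: [0.4806, -0.1806, 0.2595]
eef_rot: [[0.001, 1.0, -0.002], [1.0, -0.001, 0.0], [0.0, -0.002, -1.0]]
contact_force: [-0.5, -0.6, -0.6]
opening: -0.0002
finger_force: 0.0
```

```bash
python3 - <<'E'
from h import *
im=grab_frame("scene")[:,:,::-1].copy()
o=get_obs();print(o["t"],o["eef_pos"],o["eef_rot"],o["opening"],o["joint_pos"])
print("TCP px",S.proj(o["eef_pos"]),"tip",S.proj(o["eef_pos"]+[0,0,-.019]))
cv2.imwrite("pics/p1.png",crop(im,150,130,160,140,4))
mv([.48,-.185,.161],down(0)); 
E
```

```text
1.65 [ 0.4796 -0.1811  0.2596] [[ 0.0027  1.     -0.0019]
 [ 1.     -0.0027  0.0001]
 [ 0.0001 -0.0019 -1.    ]] -0.000152285896816764 [-0.5783  0.186   1.6058 -0.001   1.3515 -0.5753]
TCP px [220.8919 197.1263] tip [221.3862 203.1705]
t [-0.0098  0.0015  0.2465] w [-0.0037 -0.0003 -0.0052]
```

View pics/p1.png

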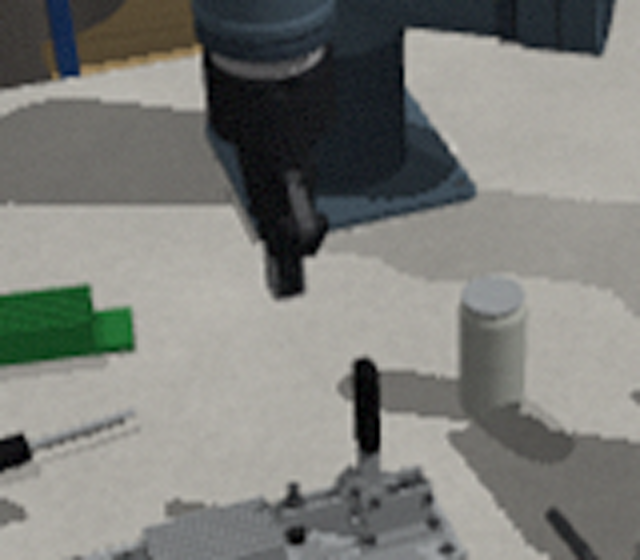

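Fingertips show at crop (286,294), which matches the predicted tip. They hang just on the -y side of the grip, whose top is at crop (367,362). Next I'll lower and push along the arc.

{"api": "arm_command", "payload": {"targets": [{"tx":-0.005,"ty":0,"tz":0.1,"wx":0,"wy":0,"wz":0,"claw":1},{"tx":-0.005,"ty":0,"tz":0.18,"wx":0,"wy":0,"wz":0,"claw":1},{"tx":-0.005,"ty":0,"tz":0.247,"wx":0,"wy":0,"wz":0,"claw":1},{"tx":0,"ty":0,"tz":0.247,"wx":0,"wy":0,"wz":0,"claw":1},{"tx":0.02,"ty":0,"tz":0.247,"wx":0,"wy":0,"wz":0,"claw":1}]}}

```text
t: 2.15
eef_pos: [0.4793, -0.1738, 0.162]
eef_rot: [[0.005, 1.0, -0.001], [1.0, -0.005, -0.0], [-0.0, -0.001, -1.0]]
contact_force: [1.2, -0.3, 1.5]
opening: 0.0001
finger_force: 0.0
```

{"api": "arm_command", "payload": {"targets": [{"tx":0.02,"ty":0,"tz":0,"wx":0,"wy":0,"wz":0,"claw":1},{"tx":0.04,"ty":0,"tz":0,"wx":0,"wy":0,"wz":0,"claw":1},{"tx":0.06,"ty":0,"tz":0,"wx":0,"wy":0,"wz":0,"claw":1},{"tx":0.08,"ty":0,"tz":0,"wx":0,"wy":0,"wz":0,"claw":1},{"tx":0.1,"ty":0,"tz":0.005,"wx":0,"wy":0,"wz":0,"claw":1}]}}

```text
t: 2.65
eef_pos: [0.4806, -0.1316, 0.1601]
eef_rot: [[0.001, 1.0, 0.001], [1.0, -0.001, -0.001], [-0.001, 0.001, -1.0]]
contact_force: [-0.3, -1.3, 0.2]
opening: 0.0003
finger_force: 0.2
```

{"api": "arm_command", "payload": {"targets": [{"tx":0.038,"ty":0,"tz":0.003,"wx":0,"wy":0,"wz":0,"claw":1},{"tx":0.074,"ty":0,"tz":0.015,"wx":0,"wy":0,"wz":0,"claw":1},{"tx":0.1,"ty":0,"tz":0.03,"wx":0,"wy":0,"wz":0,"claw":1},{"tx":0.127,"ty":0,"tz":0.048,"wx":0,"wy":0,"wz":0,"claw":1},{"tx":0.149,"ty":0,"tz":0.068,"wx":0,"wy":0,"wz":0,"claw":1}]}}

```text
t: 3.15
eef_pos: [0.4802, -0.0716, 0.1316]
eef_rot: [[0.001, 1.0, -0.0], [1.0, -0.001, 0.0], [0.0, -0.0, -1.0]]
contact_force: [0.2, -0.7, 0.5]
opening: 0.0002
finger_force: 0.2
```

{"api": "arm_command", "payload": {"targets": [{"tx":0.02,"ty":0,"tz":0.025,"wx":0,"wy":0,"wz":0,"claw":1},{"tx":0.035,"ty":0,"tz":0.045,"wx":0,"wy":0,"wz":0,"claw":1},{"tx":0.048,"ty":0,"tz":0.067,"wx":0,"wy":0,"wz":0,"claw":1},{"tx":0.052,"ty":0,"tz":0.078,"wx":0,"wy":0,"wz":0,"claw":1},{"tx":0.052,"ty":0,"tz":0.078,"wx":0,"wy":0,"wz":0,"claw":1}]}}

```text
t: 3.65
eef_pos: [0.4799, -0.0517, 0.1002]
eef_rot: [[0.002, 1.0, -0.002], [1.0, -0.002, 0.0], [0.0, -0.002, -1.0]]
contact_force: [1.1, -1.4, 0.7]
opening: 0.0
finger_force: 0.0
```

```bash
python3 - <<'E'
from h import *
im=grab_frame("scene")[:,:,::-1].copy()
o=get_obs();print(o["t"],o["eef_pos"],o["contact_force"])
cv2.imwrite("pics/p2.png",crop(im,150,130,160,140,4))
E
```

```text
3.7 [ 0.4803 -0.052   0.1008] [ 0.1652 -0.2676  0.1805]
```

View pics/p2.png

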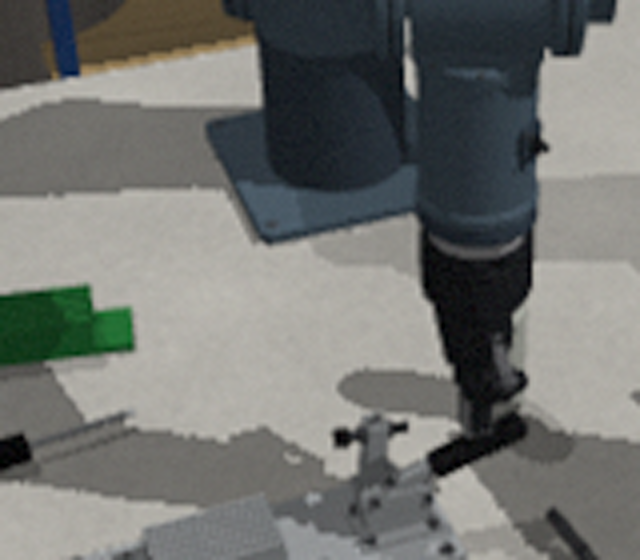

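The picture shows the clamp fully open. The arm is upright at crop (375,440), the spindle points to the nest, and the grip lies back at (480,445). I'll rise, open, and go over the fins.

{"api": "arm_command", "payload": {"targets": [{"tx":0,"ty":0,"tz":-0.12,"wx":0,"wy":0,"wz":0,"claw":1},{"tx":0,"ty":0,"tz":-0.25,"wx":0,"wy":0,"wz":0,"claw":1},{"tx":-0.1,"ty":0,"tz":-0.35,"wx":0,"wy":0,"wz":0,"claw":-0.5},{"tx":-0.2,"ty":0,"tz":-0.35,"wx":0,"wy":0,"wz":0,"claw":-1},{"tx":-0.3,"ty":0,"tz":-0.35,"wx":0,"wy":0,"wz":0,"claw":-1}]}}

```text
t: 4.2
eef_pos: [0.4813, -0.1744, 0.2444]
eef_rot: [[0.001, 1.0, 0.006], [1.0, -0.001, -0.004], [-0.004, 0.006, -1.0]]
contact_force: [-0.4, 0.2, -0.3]
opening: 0.0432
finger_force: 0.0
```

```bash
python3 - <<'E'
from h import *
o=get_obs();print(o["eef_pos"])
mv([.48,-.2335,.15],down(.008)); mv([.48,-.2335,.042],down(.008))
E
```

```text
[ 0.4813 -0.1744  0.2444]
t [-0.1467 -0.0045  0.2366] w [ 0.0107  0.0075 -0.0174]
t [-0.1457 -0.006   0.5066] w [ 0.0107  0.0075 -0.0174]
```

{"api": "arm_command", "payload": {"targets": [{"tx":-0.1,"ty":-0.002,"tz":0,"wx":0,"wy":0,"wz":-0.015,"claw":-1},{"tx":-0.152,"ty":-0.002,"tz":0.05,"wx":0,"wy":0,"wz":-0.015,"claw":-1},{"tx":-0.152,"ty":-0.002,"tz":0.15,"wx":0,"wy":0,"wz":-0.015,"claw":-1},{"tx":-0.152,"ty":-0.002,"tz":0.226,"wx":0,"wy":0,"wz":-0.015,"claw":-1},{"tx":-0.152,"ty":-0.002,"tz":0.226,"wx":0,"wy":0,"wz":-0.015,"claw":-1}]}}

```text
t: 4.7
eef_pos: [0.4767, -0.2318, 0.1471]
eef_rot: [[-0.005, 1.0, -0.006], [1.0, 0.005, 0.005], [0.005, -0.006, -1.0]]
contact_force: [-0.2, 0.1, 0.7]
opening: 0.0853
finger_force: 0.0
```

```bash
python3 - <<'E'
from h import *
im=grab_frame("scene")[:,:,::-1].copy()
o=get_obs();print(o["t"],o["eef_pos"],o["opening"])
cv2.imwrite("pics/p3.png",crop(im,150,180,130,130,4))
for n in (-.0425-.0145,-.0425,.0425): print(S.proj(o["eef_pos"]+[n,0,0]))
mv([.48,-.2335,.042],down(.008))
E
```

```text
4.75 [ 0.4781 -0.2325  0.1496] 0.08552490096725894
[198.934  221.8407]
[200.3282 225.0619]
[209.0238 245.1526]
t [-0.0032  0.0056  0.2689] w [-0.0061 -0.0046 -0.0053]
```

View pics/p3.png

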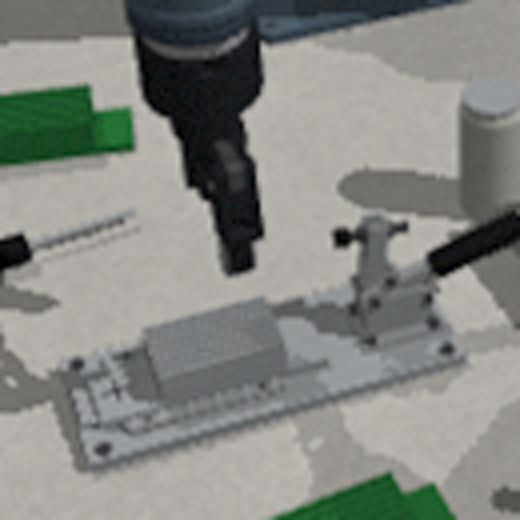

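The open hand is above the finned block, with fins at crop (145–285,300–395), so I'll descend and grip.

{"api": "arm_command", "payload": {"targets": [{"tx":0,"ty":0.002,"tz":0.08,"wx":0,"wy":0,"wz":0,"claw":-1},{"tx":0,"ty":0.002,"tz":0.15,"wx":0,"wy":0,"wz":0,"claw":-1},{"tx":0,"ty":0.002,"tz":0.21,"wx":0,"wy":0,"wz":0,"claw":-1},{"tx":0,"ty":0.002,"tz":0.25,"wx":0,"wy":0,"wz":0,"claw":-1},{"tx":0,"ty":0.002,"tz":0.27,"wx":0,"wy":0,"wz":0,"claw":-1}]}}

```text
t: 5.25
eef_pos: [0.481, -0.2333, 0.0435]
eef_rot: [[-0.006, 1.0, 0.001], [1.0, 0.006, -0.001], [-0.001, 0.001, -1.0]]
contact_force: [-0.4, 0.4, 0.2]
opening: 0.0853
finger_force: 0.0
```

{"api": "arm_command", "payload": {"targets": [{"tx":0,"ty":0,"tz":0,"wx":0,"wy":0,"wz":0,"claw":-0.2},{"tx":0,"ty":0,"tz":0,"wx":0,"wy":0,"wz":0,"claw":0},{"tx":0,"ty":0,"tz":0,"wx":0,"wy":0,"wz":0,"claw":0.5},{"tx":0,"ty":0,"tz":0,"wx":0,"wy":0,"wz":0,"claw":0.5},{"tx":0,"ty":0,"tz":0,"wx":0,"wy":0,"wz":0,"claw":0.5}], "squeeze": 50}}

```text
t: 5.75
eef_pos: [0.4808, -0.2335, 0.0445]
eef_rot: [[-0.006, 1.0, 0.002], [1.0, 0.006, -0.002], [-0.002, 0.002, -1.0]]
contact_force: [-1.3, 0.1, 5.9]
opening: 0.0494
finger_force: 53.3
```

{"api": "arm_command", "payload": {"targets": [{"tx":0,"ty":0,"tz":-0.03,"wx":0,"wy":0,"wz":0,"claw":0.5},{"tx":0,"ty":0,"tz":-0.08,"wx":0,"wy":0,"wz":0,"claw":0.5},{"tx":0,"ty":0,"tz":-0.18,"wx":0,"wy":0,"wz":0,"claw":0.5},{"tx":0,"ty":0,"tz":-0.3,"wx":0,"wy":0,"wz":0,"claw":0.5},{"tx":0,"ty":0,"tz":-0.4,"wx":0,"wy":0,"wz":0,"claw":0.5}]}}

```text
t: 6.25
eef_pos: [0.4802, -0.2327, 0.2061]
eef_rot: [[-0.006, 1.0, 0.002], [1.0, 0.006, -0.001], [-0.001, 0.002, -1.0]]
contact_force: [0.9, -0.8, -2.1]
opening: 0.0489
finger_force: 52.6
```

```bash
python3 - <<'E'
from h import *
im=grab_frame("scene")[:,:,::-1].copy();tp=grab_frame("top")[:,:,::-1].copy()
o=get_obs();print(o["t"],o["eef_pos"],o["eef_rot"],o["opening"],o["joint_pos"],o["contact_force"])
p=o["eef_pos"];z=p[2]-.0325
for nm,y,h in(("mark",-.084,.008),("endA x",-.1,0),("endB",.06,0)):
    print(nm,S.proj([p[0],p[1]+y,z+h]),T.proj([p[0],p[1]+y,z+h]))
a=crop(im,130,140,160,120,4);b=crop(tp,290,150,110,90,4)[:, :]
H=np.zeros((600,640,3),np.uint8);H[:480]=a
cv2.imwrite("pics/p4.png",a);cv2.imwrite("pics/p4t.png",b)
E
```

```text
6.35 [ 0.4831 -0.2348  0.2103] [[-0.0063  0.9999  0.0108]
 [ 0.9999  0.0064 -0.0081]
 [-0.0082  0.0107 -0.9999]] 0.04907253932963218 [-0.6604  0.2584  1.6369  0.0002  1.2327 -0.6667] [ 0.8224 -1.2976 -2.0355]
mark [170.0175 233.7541] [376.2574 199.2579]
endA x [164.0381 237.7391] [380.5875 199.7273]
endB [225.6574 222.4689] [330.395  198.1763]
```

View pics/p4.png

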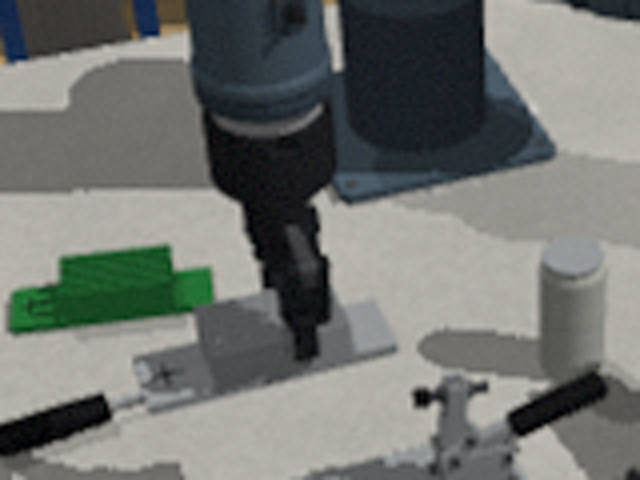

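The work is held with its cross at crop (160,374), i.e. pixel (170,233.5). I predicted (170.0,233.8), so the mark sits 84 mm from the TCP. The clamp is still open. Next I'll refine the fence line numerically from the first pictures.

```bash
python3 - <<'E'
from h import *
for n,C,poly in(("top",T,[(205,180),(214,179),(218,224),(209,224)]),("scene",S,[(335,212),(343,212),(376,248),(366,251)])):
    im=cv2.imread(f"pics/{n}0.png");g=cv2.cvtColor(im,cv2.COLOR_BGR2GRAY)
    m=np.zeros_like(g);cv2.fillPoly(m,[np.array(poly)],255)
    v=g[m>0];th,_=cv2.threshold(v.reshape(-1,1),0,255,cv2.THRESH_OTSU)
    b=((g>th)&(m>0)).astype(np.uint8);k,l,st,_=cv2.connectedComponentsWithStats(b);i=1+st[1:,4].argmax()
    ys,xs=np.nonzero(l==i);print(n,th,st[i],v.min(),v.max())
    W=np.array([C.plane(x,y,.026)[:2] for x,y in zip(xs,ys)]).astype(np.float32)
    vx,vy,x0,y0=cv2.fitLine(W,cv2.DIST_HUBER,0,.01,.01).ravel()
    if vx<0:vx,vy=-vx,-vy
    q=(W-[x0,y0])@[vx,vy];e=(W-[x0,y0])@[-vy,vx]
    print("yaw",np.arctan2(vy,vx),"centre",x0,y0,"len",np.ptp(q),"ends",[x0,y0]+q.min()*np.array([vx,vy]),"width pct",np.percentile(e,[2,98]))
E
```

```text
top 124.0 [207 180   6  38 143] 58 161
yaw 0.10313445 centre 0.48989722 0.22784445 len 0.13186082 ends [0.424 0.221] width pct [-0.0065  0.0067]
scene 93.0 [335 212  23  24 189] 1 178
yaw -0.004089886 centre 0.44709465 0.23137851 len 0.1251828 ends [0.3881 0.2316] width pct [-0.0134  0.0138]
```

```bash
python3 - <<'E'
from h import *
o=get_obs();print(o["eef_pos"],o["eef_rot"][:,1])
b=(np.array([.4805,-.2333,.204]),down(.006))
for k,p in((.25,[.47,-.13,.215]),(.5,[.45,-.02,.22]),(.75,[.42,.09,.22]),(1,[.3893,.1815,.21])):
    R=down(.006+1.66*k);mv(p,R,b);b=(np.array(p),R)
E
```

```text
[ 0.4831 -0.2348  0.2103] [0.9999 0.0064 0.0107]
t [ 0.2584 -0.0247 -0.0275] w [ 0.      0.     -0.7926]
t [ 0.2714  0.0668 -0.0125] w [ 0.      0.     -0.7926]
t [0.24   0.1538 0.    ] w [ 0.      0.     -0.7926]
t [0.1448 0.193  0.025 ] w [ 0.      0.     -0.7926]
```

{"api": "arm_command", "payload": {"targets": [{"tx":0.05,"ty":-0.005,"tz":-0.027,"wx":0,"wy":0,"wz":-0.16,"claw":0.5},{"tx":0.1,"ty":-0.01,"tz":-0.027,"wx":0,"wy":0,"wz":-0.32,"claw":0.5},{"tx":0.15,"ty":-0.015,"tz":-0.027,"wx":0,"wy":0,"wz":-0.48,"claw":0.5},{"tx":0.21,"ty":-0.02,"tz":-0.027,"wx":0,"wy":0,"wz":-0.64,"claw":0.5},{"tx":0.258,"ty":-0.025,"tz":-0.027,"wx":0,"wy":0,"wz":-0.793,"claw":0.5}]}}

```text
t: 6.85
eef_pos: [0.4687, -0.1281, 0.2134]
eef_rot: [[-0.412, 0.911, -0.001], [0.911, 0.412, 0.001], [0.001, -0.0, -1.0]]
contact_force: [0.7, -0.4, -2.7]
opening: 0.049
finger_force: 52.6
```

{"api": "arm_command", "payload": {"targets": [{"tx":0.054,"ty":0.013,"tz":-0.012,"wx":0,"wy":0,"wz":-0.16,"claw":0.5},{"tx":0.108,"ty":0.026,"tz":-0.012,"wx":0,"wy":0,"wz":-0.32,"claw":0.5},{"tx":0.162,"ty":0.04,"tz":-0.012,"wx":0,"wy":0,"wz":-0.48,"claw":0.5},{"tx":0.216,"ty":0.054,"tz":-0.012,"wx":0,"wy":0,"wz":-0.64,"claw":0.5},{"tx":0.271,"ty":0.067,"tz":-0.012,"wx":0,"wy":0,"wz":-0.793,"claw":0.5}]}}

```text
t: 7.35
eef_pos: [0.4488, -0.0187, 0.2183]
eef_rot: [[-0.744, 0.668, -0.0], [0.668, 0.744, 0.0], [0.0, -0.0, -1.0]]
contact_force: [0.1, 0.3, -1.5]
opening: 0.049
finger_force: 52.6
```

{"api": "arm_command", "payload": {"targets": [{"tx":0.048,"ty":0.03,"tz":0,"wx":0,"wy":0,"wz":-0.16,"claw":0.5},{"tx":0.096,"ty":0.06,"tz":0,"wx":0,"wy":0,"wz":-0.32,"claw":0.5},{"tx":0.144,"ty":0.09,"tz":0,"wx":0,"wy":0,"wz":-0.48,"claw":0.5},{"tx":0.192,"ty":0.12,"tz":0,"wx":0,"wy":0,"wz":-0.64,"claw":0.5},{"tx":0.24,"ty":0.154,"tz":0,"wx":0,"wy":0,"wz":-0.793,"claw":0.5}]}}

```text
t: 7.85
eef_pos: [0.4186, 0.0912, 0.2183]
eef_rot: [[-0.951, 0.311, -0.001], [0.311, 0.951, 0.0], [0.001, -0.0, -1.0]]
contact_force: [0.2, 0.1, -2.4]
opening: 0.0492
finger_force: 52.6
```

{"api": "arm_command", "payload": {"targets": [{"tx":0.04,"ty":0.05,"tz":0,"wx":0,"wy":0,"wz":-0.2,"claw":0.5},{"tx":0.075,"ty":0.1,"tz":0.01,"wx":0,"wy":0,"wz":-0.4,"claw":0.5},{"tx":0.11,"ty":0.15,"tz":0.02,"wx":0,"wy":0,"wz":-0.6,"claw":0.5},{"tx":0.145,"ty":0.193,"tz":0.025,"wx":0,"wy":0,"wz":-0.793,"claw":0.5},{"tx":0.145,"ty":0.193,"tz":0.025,"wx":0,"wy":0,"wz":-0.793,"claw":0.5}]}}

```text
t: 8.35
eef_pos: [0.3868, 0.1836, 0.2079]
eef_rot: [[-0.995, -0.101, -0.002], [-0.101, 0.995, 0.001], [0.002, 0.001, -1.0]]
contact_force: [-0.1, 0.4, -2.7]
opening: 0.0489
finger_force: 52.6
```

{"api": "arm_command", "payload": {"targets": [{"tx":0,"ty":0,"tz":0.05,"wx":0,"wy":0,"wz":0,"claw":0.5},{"tx":0,"ty":0,"tz":0.1,"wx":0,"wy":0,"wz":0,"claw":0.5},{"tx":0,"ty":0,"tz":0.15,"wx":0,"wy":0,"wz":0,"claw":0.5},{"tx":0,"ty":0,"tz":0.2,"wx":0,"wy":0,"wz":0,"claw":0.5},{"tx":0,"ty":0,"tz":0.225,"wx":0,"wy":0,"wz":0,"claw":0.5}]}}

```text
t: 8.85
eef_pos: [0.3878, 0.1811, 0.117]
eef_rot: [[-0.996, -0.094, -0.002], [-0.094, 0.996, -0.001], [0.002, -0.0, -1.0]]
contact_force: [-0.9, 0.1, -2.4]
opening: 0.049
finger_force: 52.7
```

```bash
python3 - <<'E'
from h import *
im=grab_frame("scene")[:,:,::-1].copy();tp=grab_frame("top")[:,:,::-1].copy()
o=get_obs();print(o["t"],o["eef_pos"],o["eef_rot"],o["contact_force"])
cv2.imwrite("pics/s5.png",im);cv2.imwrite("pics/t5.png",tp)
p,R=o["eef_pos"],o["eef_rot"]
print("mark px",S.proj(p+R@[-.084,0,.0245]),"ends",S.proj(p+R@[-.1,.025,.0325]),S.proj(p+R@[-.1,-.025,.0325]))
E
```

```text
8.95 [0.3878 0.1812 0.1173] [[-0.9955 -0.0948 -0.003 ]
 [-0.0947  0.9955 -0.0007]
 [ 0.003  -0.0004 -1.    ]] [-0.5311  0.2085 -2.1946]
mark px [341.7903 213.0939] ends [351.3165 215.7551] [337.6644 220.5647]
```

{"api": "arm_command", "payload": {"targets": [{"tx":0,"ty":0,"tz":0.06,"wx":0,"wy":0,"wz":0,"claw":0.5},{"tx":0,"ty":0,"tz":0.11,"wx":0,"wy":0,"wz":0,"claw":0.5},{"tx":0,"ty":0,"tz":0.14,"wx":0,"wy":0,"wz":0,"claw":0.5},{"tx":0,"ty":0,"tz":0.155,"wx":0,"wy":0,"wz":0,"claw":0.5},{"tx":0,"ty":0,"tz":0.162,"wx":0,"wy":0,"wz":0,"claw":0.5}]}}

```text
t: 9.45
eef_pos: [0.3893, 0.1818, 0.0538]
eef_rot: [[-0.995, -0.096, 0.001], [-0.096, 0.995, 0.0], [-0.001, 0.0, -1.0]]
contact_force: [-0.5, 0.6, -2.4]
opening: 0.0487
finger_force: 52.7
```

{"api": "arm_command", "payload": {"targets": [{"tx":0,"ty":0,"tz":0.002,"wx":0,"wy":0,"wz":0,"claw":0.5},{"tx":0,"ty":0,"tz":0.004,"wx":0,"wy":0,"wz":0,"claw":0.5},{"tx":0,"ty":0,"tz":0.006,"wx":0,"wy":0,"wz":0,"claw":0.5},{"tx":0,"ty":0,"tz":0.006,"wx":0,"wy":0,"wz":0,"claw":0.5},{"tx":0,"ty":0,"tz":0.006,"wx":0,"wy":0,"wz":0,"claw":0.5}]}}

```text
t: 9.95
eef_pos: [0.3889, 0.1819, 0.0513]
eef_rot: [[-0.995, -0.096, 0.0], [-0.096, 0.995, 0.0], [-0.0, 0.0, -1.0]]
contact_force: [-0.2, -0.2, -2.2]
opening: 0.0495
finger_force: 52.7
```

{"api": "arm_command", "payload": {"targets": [{"tx":0,"ty":0,"tz":0.002,"wx":0,"wy":0,"wz":0,"claw":0.5},{"tx":0,"ty":0,"tz":0.004,"wx":0,"wy":0,"wz":0,"claw":0.5},{"tx":0,"ty":0,"tz":0.005,"wx":0,"wy":0,"wz":0,"claw":0.5},{"tx":0,"ty":0,"tz":0.005,"wx":0,"wy":0,"wz":0,"claw":0.5},{"tx":0,"ty":0,"tz":0.005,"wx":0,"wy":0,"wz":0,"claw":0.5}]}}

```text
t: 10.45
eef_pos: [0.3888, 0.1819, 0.0504]
eef_rot: [[-0.995, -0.096, 0.001], [-0.096, 0.995, 0.0], [-0.001, 0.0, -1.0]]
contact_force: [-4.7, -1.1, 14.8]
opening: 0.049
finger_force: 54.9
```

{"api": "arm_command", "payload": {"targets": [{"tx":0,"ty":0.002,"tz":-0.002,"wx":0,"wy":0,"wz":0,"claw":0.5},{"tx":0,"ty":0.004,"tz":-0.002,"wx":0,"wy":0,"wz":0,"claw":0.5},{"tx":0,"ty":0.006,"tz":-0.002,"wx":0,"wy":0,"wz":0,"claw":0.5},{"tx":0,"ty":0.008,"tz":-0.002,"wx":0,"wy":0,"wz":0,"claw":0.5},{"tx":0,"ty":0.009,"tz":-0.002,"wx":0,"wy":0,"wz":0,"claw":0.5}]}}

```text
t: 10.95
eef_pos: [0.3892, 0.1851, 0.0504]
eef_rot: [[-0.995, -0.096, 0.002], [-0.096, 0.995, -0.001], [-0.002, -0.001, -1.0]]
contact_force: [-0.5, -3.6, 6.6]
opening: 0.0487
finger_force: 53.8
```

```bash
python3 -c "
from h import *
o=get_obs();print(o['eef_pos'],o['contact_force'],o['torque'],np.arctan2(-o['eef_rot'][0,1],o['eef_rot'][1,1]))"
```

```text
[0.3892 0.1851 0.0504] [-0.4901 -3.5641  6.5961] [-0.6286  0.0153 -0.0654] 0.09643692720837929
```

{"api": "arm_command", "payload": {"targets": [{"tx":0,"ty":0.002,"tz":0,"wx":0,"wy":0,"wz":0,"claw":0.5},{"tx":0,"ty":0.004,"tz":0,"wx":0,"wy":0,"wz":0,"claw":0.5},{"tx":0,"ty":0.006,"tz":0,"wx":0,"wy":0,"wz":0,"claw":0.5},{"tx":0,"ty":0.006,"tz":0,"wx":0,"wy":0,"wz":0,"claw":0.5},{"tx":0,"ty":0.006,"tz":0,"wx":0,"wy":0,"wz":0,"claw":0.5}]}}

```text
t: 11.45
eef_pos: [0.3892, 0.1871, 0.0504]
eef_rot: [[-0.995, -0.096, 0.002], [-0.096, 0.995, -0.001], [-0.002, -0.001, -1.0]]
contact_force: [0.7, -6.0, 5.7]
opening: 0.0489
finger_force: 53.7
```

```bash
python3 -c "
from h import *
o=get_obs();print(o['eef_pos'],o['contact_force'],o['torque'],np.arctan2(-o['eef_rot'][0,1],o['eef_rot'][1,1]))"
```

```text
[0.3892 0.1871 0.0504] [ 0.7133 -5.9645  5.6653] [-0.9442 -0.1032 -0.1639] 0.09643364695160614
```

{"api": "arm_command", "payload": {"targets": [{"tx":0,"ty":0.001,"tz":0,"wx":0,"wy":0,"wz":0,"claw":0.5},{"tx":0,"ty":0.002,"tz":0,"wx":0,"wy":0,"wz":0,"claw":0.5},{"tx":0,"ty":0.003,"tz":0,"wx":0,"wy":0,"wz":0,"claw":0.5},{"tx":0,"ty":0.004,"tz":0,"wx":0,"wy":0,"wz":0,"claw":0.5},{"tx":0,"ty":0.004,"tz":0,"wx":0,"wy":0,"wz":0,"claw":0.5}]}}

```text
t: 11.95
eef_pos: [0.3891, 0.1873, 0.0504]
eef_rot: [[-0.995, -0.097, 0.002], [-0.097, 0.995, -0.004], [-0.001, -0.004, -1.0]]
contact_force: [1.0, -15.1, 7.1]
opening: 0.0489
finger_force: 54.0
```

```bash
python3 -c "
from h import *
o=get_obs();print(o['eef_pos'],o['contact_force'],o['torque'],np.arctan2(-o['eef_rot'][0,1],o['eef_rot'][1,1]))"
```

```text
[0.3891 0.1873 0.0504] [  1.0247 -15.1082   7.1483] [-2.4193 -0.2586 -0.3098] 0.09697175285378022
```

{"api": "arm_command", "payload": {"targets": [{"tx":0,"ty":-0.003,"tz":0,"wx":0,"wy":0,"wz":-0.006,"claw":0.5},{"tx":0,"ty":-0.003,"tz":0,"wx":0,"wy":0,"wz":-0.013,"claw":0.5},{"tx":0,"ty":-0.001,"tz":0,"wx":0,"wy":0,"wz":-0.013,"claw":0.5},{"tx":0,"ty":0,"tz":0,"wx":0,"wy":0,"wz":-0.013,"claw":0.5},{"tx":0,"ty":0,"tz":0,"wx":0,"wy":0,"wz":-0.013,"claw":0.5}]}}

```text
t: 12.45
eef_pos: [0.3893, 0.1872, 0.0505]
eef_rot: [[-0.995, -0.103, 0.002], [-0.103, 0.995, -0.004], [-0.002, -0.004, -1.0]]
contact_force: [1.5, -16.0, 7.8]
opening: 0.0493
finger_force: 54.0
```

```bash
python3 -c "
from h import *
o=get_obs();print(o['eef_pos'],o['contact_force'],o['torque'],np.arctan2(-o['eef_rot'][0,1],o['eef_rot'][1,1]))"
```

```text
[0.3893 0.1872 0.0505] [  1.4961 -16.0252   7.7885] [-2.6429 -0.3172 -0.4079] 0.10365282586764396
```

{"api": "arm_command", "payload": {"targets": [{"tx":-0.02,"ty":-0.003,"tz":0,"wx":0,"wy":0,"wz":0,"claw":0.5},{"tx":-0.045,"ty":-0.003,"tz":0,"wx":0,"wy":0,"wz":0,"claw":0.5},{"tx":-0.07,"ty":-0.003,"tz":0,"wx":0,"wy":0,"wz":0,"claw":0.5},{"tx":-0.09,"ty":-0.003,"tz":0,"wx":0,"wy":0,"wz":0,"claw":0.5},{"tx":-0.1,"ty":-0.003,"tz":0,"wx":0,"wy":0,"wz":0,"claw":0.5}]}}

```text
t: 12.95
eef_pos: [0.4228, 0.1902, 0.0502]
eef_rot: [[-0.994, -0.104, -0.011], [-0.104, 0.995, -0.004], [0.011, -0.003, -1.0]]
contact_force: [-21.1, -11.7, 31.1]
opening: 0.0491
finger_force: 57.0
```

{"api": "arm_command", "payload": {"targets": [{"tx":0,"ty":0.001,"tz":0,"wx":0,"wy":0,"wz":0,"claw":0.5},{"tx":0,"ty":0.002,"tz":0,"wx":0,"wy":0,"wz":0,"claw":0.5},{"tx":0,"ty":0.003,"tz":0,"wx":0,"wy":0,"wz":0,"claw":0.5},{"tx":0,"ty":0.003,"tz":0,"wx":0,"wy":0,"wz":0,"claw":0.5},{"tx":0,"ty":0.003,"tz":0,"wx":0,"wy":0,"wz":0,"claw":0.5}]}}

```text
t: 13.45
eef_pos: [0.4232, 0.1903, 0.0502]
eef_rot: [[-0.994, -0.105, -0.009], [-0.105, 0.994, -0.006], [0.01, -0.005, -1.0]]
contact_force: [-14.0, -17.6, 25.2]
opening: 0.0486
finger_force: 56.4
```

```bash
python3 - <<'E'
from h import *
im=grab_frame("scene")[:,:,::-1].copy();cv2.imwrite("pics/s6.png",im)
o=get_obs();print(o['eef_pos'],o['contact_force'],o['torque'],np.arctan2(-o['eef_rot'][0,1],o['eef_rot'][1,1]))
p,R=o["eef_pos"],o["eef_rot"];m=p+R@[-.084,0,.0245];print("mark",m,S.proj(m))
E
```

```text
[0.4232 0.1904 0.0502] [-14.1738 -18.1729  24.606 ] [-2.7209  2.1009 -0.0741] 0.10484562159846919
mark [0.5065 0.199  0.0248] [347.8282 236.2076]
```

{"api": "arm_command", "payload": {"targets": [{"tx":0,"ty":-0.001,"tz":-0.002,"wx":0,"wy":0,"wz":0,"claw":0.5},{"tx":0,"ty":-0.002,"tz":-0.004,"wx":0,"wy":0,"wz":0,"claw":0.5},{"tx":0,"ty":-0.002,"tz":-0.005,"wx":0,"wy":0,"wz":0,"claw":0.5},{"tx":0,"ty":-0.002,"tz":-0.006,"wx":0,"wy":0,"wz":0,"claw":0.5},{"tx":0,"ty":-0.002,"tz":-0.006,"wx":0,"wy":0,"wz":0,"claw":0.5}]}}

```text
t: 14.0
eef_pos: [0.4247, 0.1904, 0.0508]
eef_rot: [[-0.995, -0.104, -0.007], [-0.104, 0.995, -0.004], [0.008, -0.004, -1.0]]
contact_force: [-4.1, -10.4, -2.2]
opening: 0.049
finger_force: 53.4
```

```bash
python3 - <<'E'
from h import *
im=grab_frame("scene")[:,:,::-1].copy();cv2.imwrite("pics/s7.png",im)
o=get_obs();print(o['eef_pos'],o['eef_rot'][:,2],o['contact_force'],o['torque'],np.arctan2(-o['eef_rot'][0,1],o['eef_rot'][1,1]))
p,R=o["eef_pos"],o["eef_rot"];m=p+R@[-.084,0,.0245];print("mark",m,S.proj(m))
cv2.imwrite("pics/p7.png",crop(im,310,170,90,90,6))
E
```

```text
[0.4247 0.1904 0.0508] [-0.0073 -0.0044 -1.    ] [ -4.8642 -10.2032  -2.0805] [-1.9238  0.7669 -0.0119] 0.10431655638418716
mark [0.508  0.1991 0.0256] [348.1355 236.3211]
```

View pics/p7.png

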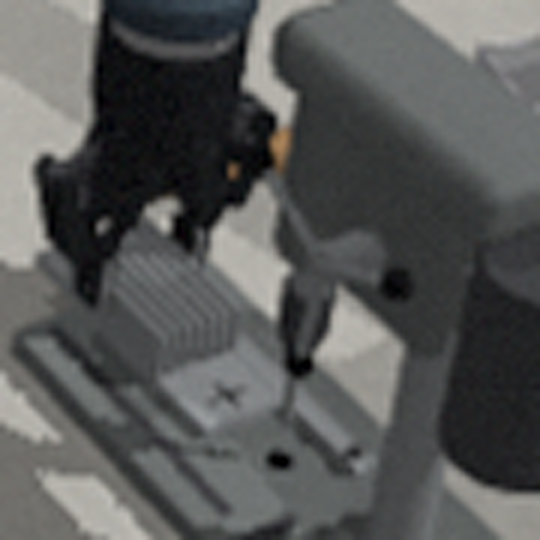

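The cross is at crop (227,393), pixel (347.4,235.1). The bit tip is near (288,415) and the base hole under it at (279,460), pixel (356.1,246.3). The remaining travel follows from these.

```bash
python3 - <<'E'
from h import *
g=cv2.cvtColor(cv2.imread("pics/s7.png"),cv2.COLOR_BGR2GRAY).astype(float)
def dark(x0,y0,x1,y1,th):
    s=g[y0:y1,x0:x1];w=np.clip(th-s,0,None);ys,xs=np.mgrid[y0:y1,x0:x1];print(s.round().astype(int));return (w*xs).sum()/w.sum(),(w*ys).sum()/w.sum()
h=dark(351,242,361,251,60);print("hole",h)
m=dark(342,230,354,241,115);print("mark",m)
print(g[225:246,352:366].astype(int))
H=S.plane(*h,.018);M=S.plane(*m,.026);print(H,M,"tip px expected",S.proj([H[0],H[1],.04]))
u=np.array([np.cos(.104),np.sin(.104)]);d=(H-M)[:2];print("along",d@u,"across",d@[-u[1],u[0]])
E
```

```text
[[ 93  97  97  93  96  95  99  97  72  54]
 [ 94  99  98  99  99 101  99 101  87  61]
 [ 96  98  99 101  88  84  99  98  98  87]
 [103  99 101  83  47  46  65  85  96  97]
 [105  98 103  55   0   0   0  49  91 100]
 [111  99 103  72  29   8   0  54  86 100]
 [117 109 101  92  81  73  74  84  97  99]
 [115 116 114 103 100 103 102 102  99 100]
 [114 113 115 103 100  97  97 100  98  99]]
hole (np.float64(356.16931216931215), np.float64(246.25925925925927))
[[110 114 120 131 135 131 133 131 127 125 130 129]
 [128 132 134 133 130 131 131 132 135 126 125 130]
 [129 131 130 135 135 132 134 133 131 132 125 127]
 [131 127 130 123 116 129 134 135 133 134 129 127]
 [130 126 130 117  95 108 119 111 112 126 134 132]
 [130 130 132 130  90  68  71  96 113 129 132 133]
 [130 131 120 106 103  99  64 100 131 136 133 133]
 [143 135 120 106 121 133 115 101 125 135 133 129]
 [149 149 136 128 130 128 132 119 125 127 122 118]
 [127 152 148 146 134 125 122 122 114 114 108 105]
 [ 84 125 151 150 127 115 111 105 104 104 101  97]]
mark (np.float64(347.75534441805223), np.float64(236.5581947743468))
[[ 90 100  
[... 665 characters left out ...]
78 117 126 119 104  96  91  94]
 [133 129 124 118 105  80  86 127 130 128 120 103  97  92]
 [122 118 110  91  71  66  90 107 131 132 128 119 104  91]
 [108 105 103  89  68  69  90  76 102 128 133 126 121 104]
 [101  97  95  98  85  74  77  68  64  99 129 130 127 119]
 [ 95  96  96  96  92  88  87  65  60  65 100 129 131 129]
 [ 97  97  93  96  95  99  97  72  54  60  64 100 124 128]
 [ 99  98  99  99 101  99 101  87  61  49  60  64  95 125]
 [ 98  99 101  88  84  99  98  98  87  84  63  59  62  95]
 [ 99 101  83  47  46  65  85  96  97  99  88  64  60  69]]
[0.5492 0.2042 0.018 ] [0.5089 0.1972 0.026 ] tip px expected [357.1254 240.8628]
along 0.040765453935285925 across 0.002767793159740127
```

```bash
cat >> h.py <<'E'
def xmark(im,c,r=4,th=118):
    g=cv2.cvtColor(im,cv2.COLOR_BGR2GRAY).astype(float)
    for _ in range(4):
        x0,y0=int(round(c[0]))-r,int(round(c[1]))-r+1
        s=g[y0:y0+2*r-1,x0:x0+2*r+1];w=np.clip(th-s,0,None);ys,xs=np.mgrid[y0:y0+2*r-1,x0:x0+2*r+1];c=((w*xs).sum()/w.sum(),(w*ys).sum()/w.sum())
    return c,s
E
python3 - <<'E'
from h import *
u=np.array([np.cos(.104),np.sin(.104)]);H=np.array([.5492,.2042])
for f in("s6","s7"):
  for r in(3,4):
    c,s=xmark(cv2.imread(f"pics/{f}.png"),(347.4,235.3),r);M=S.plane(*c,.026);d=H-M[:2]
    print(f,r,c,M,"along",d@u,"across",d@[-u[1],u[0]])
E
```

```text
s6 3 (np.float64(347.2919254658385), np.float64(235.16770186335404)) [0.5028 0.1991 0.026 ] along 0.04670864148492309 across 0.0002638052086081791
s6 4 (np.float64(347.3076923076923), np.float64(235.19384615384615)) [0.5029 0.1991 0.026 ] along 0.046587274842439526 across 0.0002921032389339783
s7 3 (np.float64(347.4188034188034), np.float64(235.37321937321937)) [0.5037 0.199  0.026 ] along 0.04575082292214991 across 0.00047811747643449333
s7 4 (np.float64(347.4188034188034), np.float64(235.37321937321937)) [0.5037 0.199  0.026 ] along 0.04575082292214991 across 0.00047811747643449333
```

{"api": "arm_command", "payload": {"targets": [{"tx":-0.015,"ty":-0.001,"tz":0,"wx":0,"wy":0,"wz":0,"claw":0.5},{"tx":-0.03,"ty":-0.001,"tz":0,"wx":0,"wy":0,"wz":0,"claw":0.5},{"tx":-0.045,"ty":-0.001,"tz":0,"wx":0,"wy":0,"wz":0,"claw":0.5},{"tx":-0.06,"ty":-0.001,"tz":0,"wx":0,"wy":0,"wz":0,"claw":0.5},{"tx":-0.06,"ty":-0.001,"tz":0,"wx":0,"wy":0,"wz":0,"claw":0.5}]}}

```text
t: 14.55
eef_pos: [0.4508, 0.1931, 0.0511]
eef_rot: [[-0.995, -0.104, -0.004], [-0.104, 0.995, -0.003], [0.004, -0.003, -1.0]]
contact_force: [-0.3, -7.7, -3.3]
opening: 0.0488
finger_force: 53.2
```

```bash
cat > look.py <<'E'
from h import *
import sys
im=grab_frame("scene")[:,:,::-1].copy();cv2.imwrite(f"pics/{sys.argv[1]}.png",im)
o=get_obs();p,R=o["eef_pos"],o["eef_rot"];print(o["t"],p,R[:,2],"F",o['contact_force'],"T",o['torque'],"yaw",np.arctan2(-R[0,1],R[1,1]))
u=np.array([np.cos(.104),np.sin(.104)]);H=np.array([.5492,.2042])
m=p+R@[-.087,0,.0245];g=S.proj(m);c,s=xmark(im,g,3);M=S.plane(*c,.026);d=H-M[:2]
print("guess",g,"mark",c,M[:2],"along",d@u,"across",d@[-u[1],u[0]]);x,y=np.round(c).astype(int)
print(cv2.cvtColor(im,cv2.COLOR_BGR2GRAY)[y-6:y+7,x-7:x+8])
E
python3 look.py s8
```

```text
14.6 [0.4508 0.1931 0.0511] [-0.0033 -0.0032 -1.    ] F [ 0.8996 -7.6935 -3.461 ] T [-1.4738  0.1342  0.1282] yaw 0.10405296191379941
guess [353.8788 241.9132] mark (np.float64(352.805), np.float64(240.53)) [0.5304 0.2024] along 0.018925994996248786 across -0.00016144258811314952
[[107 110 128 132 132 134 136 132 132 132 133  97  73 112 123]
 [125 129 129 135 133 132 133 133 133 133 136  92  79 116 126]
 [131 130 129 132 134 135 133 133 134 134 129  94  91 125 131]
 [131 129 128 127 122 116 131 136 135 134 117  81 104 127 134]
 [128 129 130 131 119  94 110 134 115 105  95  74 107 130 133]
 [130 130 128 133 133  91  68  87 105 106  96  77 112 132 129]
 [144 135 131 132 112 104 100  65 103 131 124 113 126 134 132]
 [130 143 119 128 113 126 135 115  99 124 134 137 129 128 122]
 [ 84 120  98 105 109 103 101 124 121 124 131 125 119 116 101]
 [ 74 100 124 131 126 111 102 118 124 118 115 115 109 104  92]
 [ 68  88 127 151 150 139 126 118 112  91  83  79  86  94  98]
 [ 67  68  89 123 123 120 110 104  85  52  25   0  51  89 101]
 [ 77  67  70  94 103 102 100 105  69  27   1   1  50  89 100]]
```

{"api": "arm_command", "payload": {"targets": [{"tx":-0.01,"ty":0,"tz":0.001,"wx":0,"wy":0,"wz":0,"claw":0.5},{"tx":-0.02,"ty":0,"tz":0.001,"wx":0,"wy":0,"wz":0,"claw":0.5},{"tx":-0.032,"ty":0,"tz":0.001,"wx":0,"wy":0,"wz":0,"claw":0.5},{"tx":-0.042,"ty":0,"tz":0.001,"wx":0,"wy":0,"wz":0,"claw":0.5},{"tx":-0.042,"ty":0,"tz":0.001,"wx":0,"wy":0,"wz":0,"claw":0.5}]}}

```text
t: 15.1
eef_pos: [0.4671, 0.1947, 0.0506]
eef_rot: [[-0.995, -0.104, -0.004], [-0.104, 0.995, -0.003], [0.005, -0.003, -1.0]]
contact_force: [-1.4, -7.4, -4.1]
opening: 0.049
finger_force: 53.3
```

```bash
python3 look.py s9; python3 -c "
from h import *
print(S.proj([.5492,.2042,.026]))"
```

```text
15.15 [0.4671 0.1948 0.0507] [-0.004  -0.0033 -1.    ] F [-0.8107 -9.1266 -4.0961] T [-1.4432  0.2458  0.1867] yaw 0.10412968579933131
guess [357.1288 245.3299] mark (np.float64(355.775956284153), np.float64(243.8169398907104)) [0.5464 0.2032] along 0.002850773098170948 across 0.0006761707631976733
[[ 81  93 104 116 128 134 136 118  85 101 127 135 128 127 121]
 [108 118 125 136 136 135 137 108  73 107 125 128 133 129 124]
 [131 131 130 132 136 135 136 106  75 112 130 128 128 135 131]
 [129 129 131 130 121 118 130 128 112 127 137 134 125 126 132]
 [131 130 133 129 121  95 111 134 140 116 126 134 133 124 127]
 [105 104 102 123 133 118  84  88 105 105 127 132 133 133 123]
 [107 105  78 115 111 101  84  55  72 124 136 133 134 132 133]
 [142 139 115 124 113 100 117 111  89 111 129 135 135 131 129]
 [128 146 143 135 132 132 131 130 112 114 132 133 125 119 118]
 [ 87 135 156 147 136 130 129 132 126 126 125 119 111 108 105]
 [ 71  98 137 154 149 147 131 122 114 114 106 107 104 102 100]
 [ 70  70  98 132 145 138 122 107 107 102 102 100  99  98  98]
 [ 71  70  69 101 116 110 102 103 101  98 100  98  98  98  99]]
[356.5295 244.3182]
```

{"api": "arm_command", "payload": {"targets": [{"tx":-0.003,"ty":0,"tz":0,"wx":0,"wy":0,"wz":0,"claw":0.5},{"tx":-0.006,"ty":0,"tz":0.001,"wx":0,"wy":0,"wz":0,"claw":0.5},{"tx":-0.007,"ty":0,"tz":0.001,"wx":0,"wy":0,"wz":0,"claw":0.5},{"tx":-0.007,"ty":0,"tz":0.002,"wx":0,"wy":0,"wz":0,"claw":0.5},{"tx":-0.007,"ty":0,"tz":0.002,"wx":0,"wy":0,"wz":0,"claw":0.5}]}}

```text
t: 15.65
eef_pos: [0.4689, 0.1949, 0.0502]
eef_rot: [[-0.995, -0.104, -0.006], [-0.104, 0.995, -0.004], [0.006, -0.003, -1.0]]
contact_force: [-4.5, -8.6, 3.6]
opening: 0.049
finger_force: 54.0
```

```bash
python3 look.py s10
```

```text
15.7 [0.4689 0.1949 0.0502] [-0.0055 -0.0035 -1.    ] F [-4.4824 -8.9707  3.3396] T [-1.4572  0.7053  0.1126] yaw 0.10415062854307162
guess [357.4556 245.8319] mark (np.float64(356.0610687022901), np.float64(243.80152671755727)) [0.5467 0.2041] along 0.0025037414809372547 across -0.00012768902219368014
[[ 87  82  96 106 122 126 129 118  82 103 128 134 133 125 123]
 [109 110 119 133 133 136 136 106  72 107 127 129 134 128 129]
 [127 130 130 135 135 136 136 106  76 116 131 124 125 134 130]
 [133 128 129 131 131 124 129 124 112 126 134 131 129 125 133]
 [135 132 129 129 132 101 107 133 136 136 135 132 134 125 126]
 [102 104 105 126 133 114  91 110 110 104 123 130 132 133 126]
 [105 106  81 116 133 112 103  83  79  99 126 134 133 132 131]
 [143 139 113 123 121 104 123 111  86 124 135 132 132 132 135]
 [133 148 144 135 120 127 130 131 112 124 136 134 128 127 124]
 [ 99 138 155 147 135 129 130 129 130 128 128 123 115 117 110]
 [ 67  96 137 154 149 134 129 129 123 119 116 109 107 105 101]
 [ 72  68  98 136 156 143 122 113 112 105 106 104 103  99  99]
 [ 70  69  71  99 129 125 111 108 103  98 101  99  97  99  99]]
```

{"api": "arm_command", "payload": {"targets": [{"tx":-0.002,"ty":0,"tz":-0.002,"wx":0,"wy":0,"wz":0,"claw":0.5},{"tx":-0.004,"ty":0,"tz":-0.002,"wx":0,"wy":0,"wz":0,"claw":0.5},{"tx":-0.004,"ty":0,"tz":-0.002,"wx":0,"wy":0,"wz":0,"claw":0.5},{"tx":-0.004,"ty":0,"tz":-0.002,"wx":0,"wy":0,"wz":0,"claw":0.5},{"tx":-0.004,"ty":0,"tz":-0.001,"wx":0,"wy":0,"wz":0,"claw":0.5}]}}

```text
t: 16.2
eef_pos: [0.4708, 0.1952, 0.0504]
eef_rot: [[-0.995, -0.104, -0.005], [-0.104, 0.995, -0.003], [0.005, -0.003, -1.0]]
contact_force: [-4.1, -8.6, 1.4]
opening: 0.049
finger_force: 53.8
```

```bash
python3 look.py s11; python3 - <<'E'
from h import *
# edge check: front end of land and tool-relative shift between s7 and s11 by template
a=cv2.cvtColor(cv2.imread("pics/s7.png"),6).astype(np.float32);
for f in("s9","s10","s11"):
    b=cv2.cvtColor(cv2.imread(f"pics/{f}.png"),6).astype(np.float32)
    t=cv2.resize(a[231:240,342:353],None,fx=8,fy=8,interpolation=2);B=cv2.resize(b[233:253,346:367],None,fx=8,fy=8,interpolation=2)
    r=cv2.matchTemplate(B,t,cv2.TM_CCOEFF_NORMED);_,v,_,l=cv2.minMaxLoc(r)
    sh=np.array([346-342+l[0]/8,233-231+l[1]/8]);c=np.array([347.42,235.37])+sh;M=S.plane(*c,.026);d=np.array([.5492,.2042])-M[:2];u=np.array([np.cos(.104),np.sin(.104)])
    print(f,v,c,"along",d@u,"across",d@[-u[1],u[0]])
E
```

```text
16.25 [0.4709 0.1951 0.0504] [-0.0049 -0.0034 -1.    ] F [-2.6124 -8.1025 -0.5243] T [-1.3978  0.5018  0.159 ] yaw 0.104137751717043
guess [357.8707 246.1816] mark (np.float64(356.35897435897436), np.float64(244.52884615384616)) [0.5498 0.2032] along -0.0005099205141221108 across 0.0010171189257426013
[[ 95 110 108 128 129 133 140 109  71 108 127 127 134 130 126]
 [115 126 123 127 137 134 134 106  76 114 131 126 129 133 128]
 [127 130 131 130 132 135 136 125 112 125 134 132 124 127 132]
 [134 132 130 131 128 120 118 133 134 135 135 134 130 125 124]
 [105 103 104 124 132 120  96 109 133 115 128 134 133 133 126]
 [107 104  80 114 131 133 100  69  86 104 128 136 132 132 134]
 [142 140 114 124 123 115  95  87  60 102 130 133 135 132 135]
 [135 147 147 134 120 116 108 125 113 101 124 134 135 132 131]
 [ 95 141 155 147 135 132 132 132 131 120 129 131 127 127 116]
 [ 70  97 139 155 150 132 129 130 129 128 119 119 117 108 105]
 [ 72  69  98 135 154 150 134 129 120 113 105 105 106 102 102]
 [ 72  69  67  98 137 137 125 115 106 103 101 101  99  98 100]
 [100  78  69  68 108 110 104 102  98  98  98  98 100 100 100]]
s9 0.7693253755569458 [355.92  243.995] along 0.0020115531148344975 across 0.000766322594590606
s10 0.7339772582054138 [356.17  244.245] along 0.0007672851623072523 across 0.0007651463534928868
s11 0.8371537327766418 [356.67  244.745] along -0.0017164590169134967 across 0.000762798401049778
```

{"api": "arm_command", "payload": {"targets": [{"tx":0.002,"ty":0,"tz":0.001,"wx":0,"wy":0,"wz":0,"claw":0.5},{"tx":0.003,"ty":0,"tz":0.001,"wx":0,"wy":0,"wz":0,"claw":0.5},{"tx":0.004,"ty":0,"tz":0.002,"wx":0,"wy":0,"wz":0,"claw":0.5},{"tx":0.004,"ty":0,"tz":0.002,"wx":0,"wy":0,"wz":0,"claw":0.5},{"tx":0.004,"ty":0,"tz":0.002,"wx":0,"wy":0,"wz":0,"claw":0.5}]}}

```text
t: 16.75
eef_pos: [0.4708, 0.1951, 0.0502]
eef_rot: [[-0.995, -0.104, -0.002], [-0.104, 0.995, -0.003], [0.002, -0.003, -1.0]]
contact_force: [-0.5, -7.4, 1.1]
opening: 0.0486
finger_force: 53.7
```

```bash
python3 look.py s12
```

```text
16.8 [0.4708 0.1951 0.0502] [-0.0017 -0.003  -1.    ] F [-0.5246 -8.3008 -0.132 ] T [-1.4159  0.1592  0.1751] yaw 0.1040215640223564
guess [357.8778 246.1618] mark (np.float64(356.4478260869565), np.float64(244.34347826086957)) [0.5492 0.2039] along 2.4955577707727035e-05 across 0.00028558944173456
[[ 85  88  87 103 103 109 117 108  81 103 124 134 131 129 120]
 [ 93 108 108 127 126 133 138 108  76 107 125 127 133 129 130]
 [108 124 124 130 138 134 137 106  75 112 132 124 128 134 127]
 [123 126 132 129 133 135 137 124 112 125 133 132 128 126 133]
 [134 132 132 131 128 120 118 132 138 135 135 132 133 126 126]
 [106 104 101 123 130 119  94 110 132 113 124 134 132 133 126]
 [107 107  78 115 133 132 110  82  87 102 125 133 133 133 131]
 [141 139 115 122 118 126 112  93  62 117 136 132 133 132 132]
 [134 147 145 134 120 122 114 122 112 114 127 134 134 135 130]
 [ 99 136 152 148 135 130 127 131 133 118 129 128 128 124 119]
 [ 72  98 137 154 148 137 129 131 130 127 122 116 116 109 107]
 [ 72  68  98 136 155 148 137 129 121 115 108 108 105 103 102]
 [ 70  72  73  97 137 139 124 115 107 103 103 102 100  97  99]]
```

The cross reads on target within about 1 mm (mark at pixel (356.4,244.3), target (356.5,244.3)), so I'll release.

{"api": "arm_command", "payload": {"targets": [{"tx":0,"ty":-0.002,"tz":0,"wx":0,"wy":0,"wz":0,"claw":0.1},{"tx":0,"ty":-0.004,"tz":0,"wx":0,"wy":0,"wz":0,"claw":-0.3},{"tx":0,"ty":-0.004,"tz":0,"wx":0,"wy":0,"wz":0,"claw":-0.6},{"tx":0,"ty":-0.004,"tz":0,"wx":0,"wy":0,"wz":0,"claw":-0.8},{"tx":0,"ty":-0.004,"tz":0,"wx":0,"wy":0,"wz":0,"claw":-0.8}]}}

```text
t: 17.3
eef_pos: [0.4716, 0.1954, 0.0508]
eef_rot: [[-0.995, -0.103, 0.0], [-0.103, 0.995, 0.0], [-0.0, 0.0, -1.0]]
contact_force: [0.2, -0.2, 0.1]
opening: 0.0769
finger_force: 0.0
```

{"api": "arm_command", "payload": {"targets": [{"tx":0,"ty":0,"tz":-0.03,"wx":0,"wy":0,"wz":0,"claw":-0.8},{"tx":0,"ty":0,"tz":-0.08,"wx":0,"wy":0,"wz":0,"claw":-0.8},{"tx":0,"ty":0,"tz":-0.14,"wx":0,"wy":0,"wz":0,"claw":-0.8},{"tx":0.03,"ty":0,"tz":-0.2,"wx":0,"wy":0,"wz":0,"claw":-0.8},{"tx":0.1,"ty":0,"tz":-0.26,"wx":0,"wy":0,"wz":0,"claw":-0.8}]}}

```text
t: 17.8
eef_pos: [0.4334, 0.1912, 0.1568]
eef_rot: [[-0.995, -0.102, 0.003], [-0.102, 0.995, 0.001], [-0.003, 0.0, -1.0]]
contact_force: [0.1, 0.3, 0.2]
opening: 0.0768
finger_force: 0.0
```

{"api": "arm_command", "payload": {"targets": [{"tx":0.06,"ty":0,"tz":-0.06,"wx":0,"wy":0,"wz":0,"claw":-0.8},{"tx":0.12,"ty":0,"tz":-0.12,"wx":0,"wy":0,"wz":0,"claw":-0.8},{"tx":0.15,"ty":0,"tz":-0.2,"wx":0,"wy":0,"wz":0,"claw":-0.8},{"tx":0.15,"ty":0,"tz":-0.25,"wx":0,"wy":0,"wz":0,"claw":-0.8},{"tx":0.15,"ty":0,"tz":-0.25,"wx":0,"wy":0,"wz":0,"claw":-0.8}]}}

```text
t: 18.3
eef_pos: [0.3733, 0.1854, 0.2587]
eef_rot: [[-0.995, -0.103, 0.008], [-0.103, 0.995, 0.002], [-0.008, 0.001, -1.0]]
contact_force: [-0.6, -0.4, -0.1]
opening: 0.0766
finger_force: 0.0
```

```bash
cat > look2.py <<'E'
from h import *
im=grab_frame("scene")[:,:,::-1].copy();cv2.imwrite("pics/end.png",im);cv2.imwrite("pics/endt.png",grab_frame("top")[:,:,::-1])
o=get_obs();print(o["t"],o["eef_pos"],o["contact_force"],o["opening"])
u=np.array([np.cos(.104),np.sin(.104)])
a=cv2.cvtColor(cv2.imread("pics/s12.png"),6).astype(int);b=cv2.cvtColor(im,6).astype(int)
c,s=xmark(im,(356.5,244.4),3);M=S.plane(*c,.026);d=np.array([.5492,.2042])-M[:2];print(c,"along",d@u,"across",d@[-u[1],u[0]])
print(b[238:251,349:364]);print("diff vs s12 round the land",np.abs(a-b)[236:256,340:364].max())
p2=cv2.cvtColor(cv2.imread("pics/p2.png"),6)
e=cv2.cvtColor(crop(im,150,130,160,140,4),6)
print("clamp region diff",np.abs(p2.astype(int)-e)[410:540,330:440].mean())
E
python3 look2.py
```

```text
18.4 [0.372  0.185  0.2554] [-0.0665  0.2525 -0.2148] 0.07712256668896751
(np.float64(356.4968944099379), np.float64(244.37888198757764)) along -0.00017025944583950453 across 0.00024896704899752154
[[ 81  84  85  98  99 104 110 107  78  95 122 130 124 121 115]
 [ 84 106 102 121 121 128 130 107  72 106 119 124 129 124 122]
 [102 118 120 124 129 129 131 102  74 110 128 125 121 128 127]
 [119 126 128 124 126 129 129 121 109 123 127 129 121 122 127]
 [128 126 128 125 126 118 128 128 129 132 129 128 127 122 122]
 [100 100  99 117 126 116 113 123 133 110 120 129 130 127 121]
 [104 104  75 111 127 123 114  96  90  98 122 128 128 128 126]
 [125 132 111 122 113 120 110  99  85 115 130 128 130 129 128]
 [112 129 127 127 115 129 123 140 136 117 123 129 128 128 127]
 [ 87 114 125 128 126 142 152 146 147 129 136 129 120 121 115]
 [ 64  84 112 125 126 141 149 146 150 141 133 118 113 109 101]
 [ 61  66  84 122 137 150 140 137 132 120 104 102 100 100  99]
 [ 63  61  65  94 131 133 118 113 105  96  99  96  94  95  93]]
diff vs s12 round the land 29
clamp region diff 7.279790209790209
```

```bash
python3 - <<'E'
from h import *
for f in("scene0","s12","end"):
    g=cv2.cvtColor(cv2.imread(f"pics/{f}.png"),6);print(f,"spindle",g[238:241,234:238].min(),"grip",g[240:243,264:272].mean(),"old grip",g[222:238,240:242].mean())
o=get_obs();print(o["t"],np.abs(o["dq"]).max());close_job()
E
```

```text
scene0 spindle 168 grip 88.79166666666667 old grip 8.84375
s12 spindle 3 grip 19.25 old grip 115.34375
end spindle 4 grip 18.25 old grip 112.40625
18.4 0.03127043475746593
the job is handed in; nothing more can be done
```

The job is done and handed in at 18.4 s of the 67 s allowed. The clamp is thrown fully open. The heat sink lies on the press base against the fence, bare end first, with the cross within about 1 mm of the bit axis by camera. The hand has let go and is clear. I saw no contact with the bit, and I did not check the bystanders' positions afterwards.

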